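# Chock the lever of a thread bin, load a cone, close the lid

### The job

Put the big grey cone of thread away in the lidded bin. Press the bin's lever down with the wooden wedge and push the wedge into the slot above the lever until it jams and holds the lid wide open by itself; then stand the cone upright on the bin's floor, draw the wedge out so that the lid closes, and lay the wedge on its flat underside on the bare table, clear of the bin. Leave the glue stick and the tin where they are.

Things in the scene. Friction and masses are not known exactly. Their poses are not given: they have to be found in the camera images.
- bin: Fixed thread bin: black plinth 162 (x) x 182 (y) x 55 mm, on it a white bucket, outside 146 x 174 mm, walls 4 mm, centred 6 mm behind the origin, rim 162 mm above the table. Two small spools (33 mm wide, 54 mm tall at most) stand in its back corners, 52 mm behind the origin, 60 mm to either side. Origin: centre of underside; x runs from the front (lever) to the back (hinge), z up
- bin_slot (a point): Middle of the upper edge of the lever slot in the plinth's front, 81 mm in front of the bin's origin: a rolled steel edge 37 mm above the table. The slot is 58 mm wide and open from there down; behind it the plinth is hollow, 55 mm high. Axes as the bin's: +x is the way into the slot
- bin_floor (a point): Point on the bin's inner floor, 60 mm above the table and 12 mm in front of the bin's origin: a free spot for the middle of the cone's foot. The floor is 138 (x) x 166 (y) mm. Axes as the bin's
- lid (a joint): Lid hinge on the back rim: 0 shut, grows as the front edge rises, upright at 1.57, when it reaches 315 mm above the table. The lid (152 x 180 x 13 mm) is linked to the lever inside the bin (lid angle = 7 x lever angle) and sinks shut within about a second when the lever is let go
- lever (a joint): Lever hinge, 75 mm inside the slot. 0: at rest, sloping up by 0.20 rad to its free end, 2 mm under the slot's upper edge. 0.20: level, its flat top 20 mm above the table and 17 mm under that edge. Stop at 0.225. Spring and lid push it up: 5 to 10 N at the tip holds it down
- lever_tip (a point): Middle of the free end of the lever's top face, about 80 mm in front of the slot and 51 mm above the table at rest. The lever is a steel bar 30 mm wide with a pad 44 mm wide on its last 56 mm
- wedge_grip (a point): Plain wooden wedge, about 80 g, 140 mm long, 34 mm wide, flat underneath, top sloping evenly from 8 mm thick at the nose to 33 mm at the heel (17 mm thick 50 mm from the nose). This point: on its middle line, 13 mm above its underside, 103 mm from the nose, where it is 26 mm thick. x points to the nose, z up when it lies flat
- wedge_nose (a point): Middle of the lower edge of the wedge's nose (thin end), on its underside, 103 mm along +x from wedge_grip. Axes as wedge_grip
- cone_center (a point): Big grey cone of thread, 86 mm tall, 54 mm wide at the foot; grip it across the winding, about 45 mm wide. This point: on its axis, half-way up (43 mm above its foot); z along its axis, up when it stands
- glue: Bystander: glue stick standing upright, 25 mm across, 88 mm tall; origin at the middle of its foot
- tin: Bystander: closed flat tin, 67 x 97 x 28 mm; origin at the middle of its underside
Not all that is in view belongs to the job. What is shaped like the part that bears cone_center but blue or yellow is not meant.

How it is judged:
On the way, in this order (a step that is already met when the one before it is completed fails the run):
1. the wedge alone, jammed in the slot over the lever and let go, holds the lid wide open (value of joint lid above 1.25 rad and x of wedge_nose in the frame of bin above -0.055 m and contact force between each of the arm, the fingers and wedge below 0.05 N and contact force between the fingers and bin below 0.05 N), for 0.3 s.
2. the cone stands upright on the bin's floor, let go, with the lid still held open (x of cone_center in the frame of bin between -0.05 and 0.05 m and y of cone_center in the frame of bin between -0.065 and 0.065 m and z of cone_center in the frame of bin below 0.112 m and angle between cone_center's own z axis and vertical below 0.15 rad and contact force between the fingers and cone below 0.05 N and value of joint lid above 1.2 rad), for 0.3 s.
At the end, for the whole second after the job is handed in: The lid is shut (within 0.06 rad) and the lever up; the cone stands upright (within 0.15 rad) and still on the bin's floor; the wedge lies flat (within 0.1 rad) and still on the table, not touching the bin (x of cone_center in the frame of bin between -0.05 and 0.05 m and y of cone_center in the frame of bin between -0.065 and 0.065 m and z of cone_center in the frame of bin below 0.112 m and angle between cone_center's own z axis and vertical below 0.15 rad and value of joint lid below 0.06 rad and value of joint lever below 0.015 rad and height (world z) of wedge_grip between 0.008 and 0.018 m and angle between wedge_grip's own z axis and vertical below 0.1 rad and contact force between wedge and bin below 0.05 N and linear speed of each of wedge, cone below 0.02 m/s).
It fails at once if the glue stick is pushed more than 40 mm or knocked over (distance of glue from where it was at the start of the episode above 0.04 m or angle between glue's own z axis and vertical above 0.5 rad).
It fails at once if the tin is pushed more than 40 mm or knocked over (distance of tin from where it was at the start of the episode above 0.04 m or angle between tin's own z axis and vertical above 0.5 rad).
It also fails if it takes over 72 s, if anything falls off the work surface, if the arm or the gripper's body presses on something with over 40 N, if the wrist force passes 120 N, or if a joint passes its speed limit or range.

### The arm

A 6-joint arm with a two-finger parallel gripper is mounted at the origin on a cart in front of the work surface, level with it; the furniture and walls round the work are solid. World frame = base frame: x ahead of the robot, y to its left, z up, the work surface at z = 0. Lengths are in m, angles in rad, forces in N, time in s.
With the tool pointing down it reaches from about 0.35 to 0.775 m from the base axis. Payload 5.5 kg.
Tool frame: the origin (TCP) lies at the very end of the fingers, on their centre line; the grasp point (between the pads) lies 19 mm behind it; z points along the fingers, y is the line along which they close (so a half turn about z gives the same grasp; the last joint's range is limited). The gripper opens to 85 mm and grips with 20 to 120 N. Pads are 22 mm wide; open, the fingers measure 114 mm over their backs; the gripper's body (76 mm by 85 mm) begins 54 mm behind the grasp point. The pads swing forward as they close: fully open they stand 13 mm farther back than shut.
Start: joints at [1.043, 0.313, 0.046, 1.304, 0, 1.431], TCP at [0.217, 0.532, 0.231] pointing down, gripper open.
Joint ranges: [-2.76, 2.76], [-0.86, 1.69], [-1.03, 1.26], [-2.2, 2.34], [-1.47, 1.5], [-3.14, 3.14]. Speed limits (rad/s): [2.57, 2.57, 3.14, 3.14, 3.14, 3.14].

### API

Orientations are given as a unit quaternion [w, x, y, z].
In Python, from workcell import env gives the robot as it stands. The module is installed in compiled form; this text tells all that it offers.
- The arm moves only by the tool jog_arm, never from a script. Its argument "rows" is a list of rows, each a list of 6 numbers: the shift along the world's x, y, z in units of 40 mm (1.0 is 40 mm), then the turn, a rotation vector about the world's x, y, z in units of 6 degrees (1.0 is 6 degrees). In form: [[x, y, z, wx, wy, wz], ...]. A call has 1 to 12 rows; each row is the pose to reach, as a shift and turn from the pose commanded when the call began; what a row does not reach only later rows make up. A row lasts 1/12 s, in which the tool goes at most 41.7 mm and 7.16 degrees, less where a joint would pass 70% of its speed; a pose out of reach is approached as far as the arm can. A call with a gripper value outside its range is refused whole. "jaw" is the gripper command: -1 is fully open, 1 is shut, values between are in proportion, set as the call begins (left out, the last holds). The fingers move at their own pace and stop on an object; "force" is the grip in N (left out, the last holds). Time passes only in rows, so rows that repeat a pose let the fingers close. It gives the time, the measured TCP pose, the force, the opening and the grip force at its end, in the units of the state.
- env.get_state(): the state, without advancing time (a new reading comes with each control period).
- env.read_camera(name): name is "scene" or "top" or "wrist"; returns a dict with "pixels" (420x560x3 uint8, red, green, blue), "mtx" (3x3 intrinsics, pixels), "cam_to_world" (4x4, takes a point from camera to world coordinates). Camera axes: x right, y up, looking along -z (the intrinsics and any distortion apply to the point x, -y, -z); pixel columns grow to the right and rows downward; lengths in m; the calibration is good to about 2 mm. A picture is of the moment at which its call begins. There is no depth.
- env.hand_in(): hands the job in; it is judged then, once.
The state is a dict: "clock": time; "joint_pos": joint angles; "qvel": joint speeds; "tau": joint torques, N m; "tcp_pos": TCP position; "orientation": TCP orientation; "wrist_force": force on the tool from outside, world axes, zero at the start; "ft_torque": the same for the moment, N m; "finger_gap": finger opening in m; "grip_force": force on a finger pad.
Only numpy, scipy, OpenCV 4.12 (cv2) and the standard library are available. Lean on these libraries where they do the work, as an engineer would, in place of code of your own. Each camera call takes 0.05 s, during which the arm holds its last target. There are 200 camera calls.

## Working session

There is one attempt and no reset: what is moved stays moved. The work goes in short steps, Python scripts to look and compute and a tool call to move; the robot and the scene stay as the last step left them, time stands still between calls to the robot, and variables do not carry over. Pictures are saved under pics/ and viewed, at most 10 in all, crops included, and the job is handed in when it is done.

Besides the shell and the picture viewer there is one more tool, called after "Emit:" as name(argument=value, ...) on one line, values as JSON. jog_arm: Moves the arm, as the interface text tells. Its arguments: {"type":"object","properties":{"rows":{"type":"array","items":{"type":"array","items":{"type":"number"}}},"jaw":{"type":"number"},"force":{"type":"number"}},"required":["rows"]}

```bash
mkdir -p pics; cat > h.py <<'E'
import numpy as np, cv2, pickle
from workcell import env
def shot(n,name):
    c=env.read_camera(n); cv2.imwrite(f'pics/{name}.png',c['pixels'][:,:,::-1]); pickle.dump(c,open(f'pics/{name}.pkl','wb')); return c
def load(name): return pickle.load(open(f'pics/{name}.pkl','rb'))
def p2w(c,u,v,z):
    K=c['mtx'];T=c['cam_to_world'];d=np.linalg.inv(K)@[u,v,1];d=T[:3,:3]@[d[0],-d[1],-d[2]]
    o=T[:3,3];return o+d*(z-o[2])/d[2]
def w2p(c,P):
    T=c['cam_to_world'];q=T[:3,:3].T@(np.array(P)-T[:3,3]);q=c['mtx']@[q[0],-q[1],-q[2]];return q[:2]/q[2]
E
python3 - <<'E'
from h import *
a=shot('scene','s0');b=shot('top','t0')
for c in(a,b):print(c['mtx'].round(1).tolist(),c['cam_to_world'].round(3).tolist(),{k for k in c})
print(env.get_state())
E
```

```text
[[468.4, 0.0, 274.2], [0.0, 468.4, 211.7], [0.0, 0.0, 1.0]] [[0.481, 0.705, -0.521, -0.016], [-0.876, 0.375, -0.302, -0.256], [-0.018, 0.602, 0.798, 1.02], [0.0, 0.0, 0.0, 1.0]] {'mtx', 'cam_to_world', 'pixels'}
[[422.2, 0.0, 282.2], [0.0, 422.2, 211.3], [0.0, 0.0, 1.0]] [[-0.008, 0.99, -0.141, 0.413], [-1.0, -0.007, 0.011, 0.08], [0.01, 0.141, 0.99, 1.321], [0.0, 0.0, 0.0, 1.0]] {'mtx', 'cam_to_world', 'pixels'}
{'clock': 0.1, 'joint_pos': array([ 1.04339401e+00,  3.13935157e-01,  4.51145976e-02,  1.30360897e+00,
       -1.48073090e-05,  1.43123212e+00]), 'qvel': array([ 0.0004175 , -0.00322099,  0.00370171, -0.00164591, -0.00173575,
       -0.0010243 ]), 'tau': array([ 1.93913016e-03, -4.81727922e+01,  2.99242777e+01,  1.27546827e-02,
       -1.23937120e-04,  2.78047605e-05]), 'tcp_pos': array([0.217224  , 0.53190489, 0.23050144]), 'orientation': array([-2.60307376e-04,  1.92705892e-01,  9.81256222e-01, -7.74036024e-04]), 'wrist_force': array([-0.60225777, -0.25229158, -0.34064496]), 'ft_torque': array([-0.02186546, -0.0222092 , -0.00200507]), 'grip_force': 0.0, 'finger_gap': 0.08568537145612067}
```

View pics/s0.png

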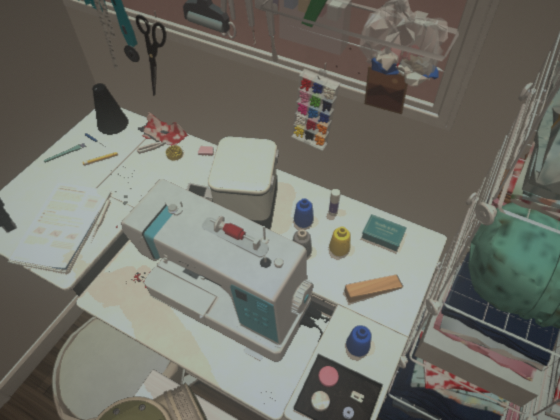

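View pics/t0.png

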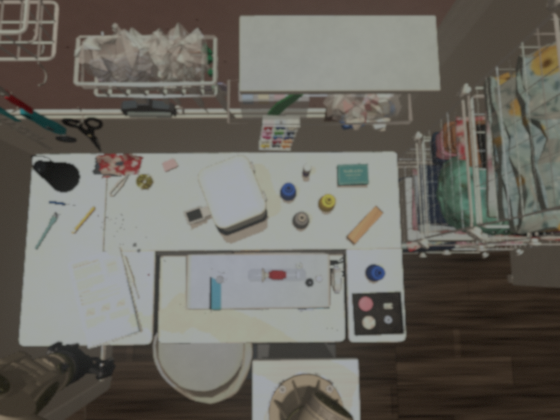

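The scene shows the bin at (243,180) with its lid shut, and the sewing machine in front of it. In the top view the lever pad is at (197,214), the wedge at (365,225), the tin at (352,175) and the glue stick at (307,171). There are four cone-shaped things in the top view: blue (289,191), yellow (327,202), blue (375,272) and grey (301,219). The grey one fits the description, and I'll confirm it in an enlarged crop.

```bash
python3 - <<'E'
from h import *
b=load('t0');cv2.imwrite('pics/t0c.png',cv2.resize(b['pixels'][145:290,175:400,::-1],None,fx=3.5,fy=3.5,interpolation=cv2.INTER_CUBIC))
a=load('s0');cv2.imwrite('pics/s0c.png',cv2.resize(a['pixels'][120:310,190:430,::-1],None,fx=3.1,fy=3.1,interpolation=cv2.INTER_CUBIC))
E
```

```text
(no output)
```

View pics/t0c.png

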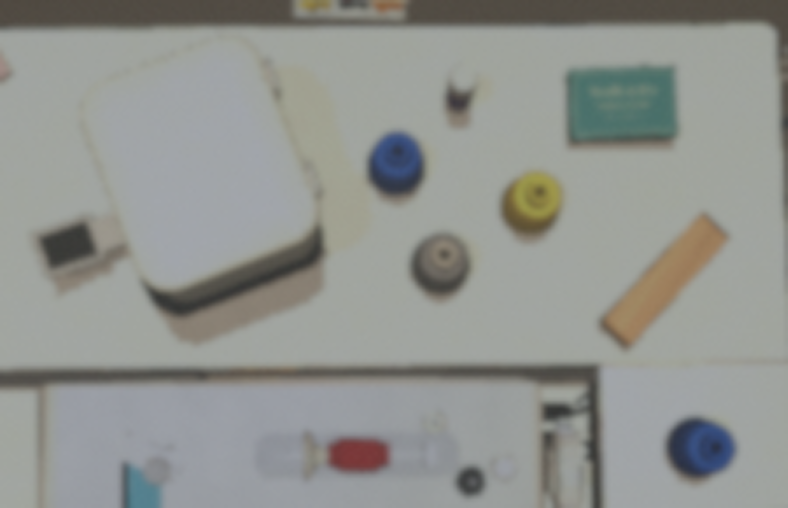

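View pics/s0c.png

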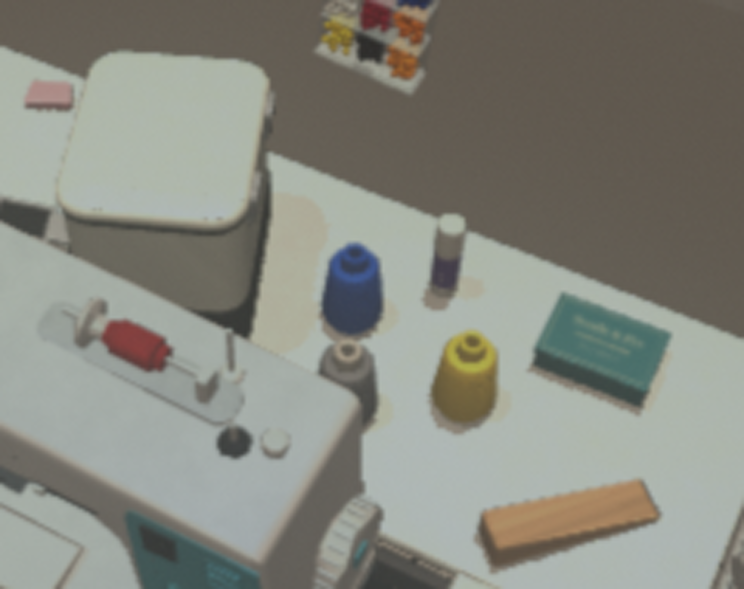

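The grey cone at (440,262) in the top crop is the only grey one, so it is the target. The wedge runs from its thick heel near (612,335) to its thin nose near (715,225). Next I compute the positions.

```bash
python3 - <<'E'
from h import *
a=load('s0');b=load('t0')
T=lambda u,v,z:p2w(b,u/3.5+175-.36,v/3.5+145-.36,z).round(4)
S=lambda u,v,z:p2w(a,u/3.1+190-.34,v/3.1+120-.34,z).round(4)
print('wedge top',[T(*q) for q in [(602,320,.033),(627,347,.033),(727,237,.008),(705,213,.008)]])
print('wedge scn',[S(*q) for q in [(482,520,.033),(498,549,.033),(658,512,.008),(643,482,.008)]])
print('wedge bottom S',S(495,566,0))
print('cone top T',T(443,255,.086),'S',S(347,350,.086))
print('lever',[T(*q) for q in [(38,243,.051),(50,270,.051),(97,258,.045),(88,222,.045)]])
print('lidT L',T(85,110,.172),T(150,285,.172),'R',T(250,55,.172),T(318,215,.172),'bot',T(170,292,.17),T(310,235,.17),'top',T(100,90,.172),T(225,40,.172))
print('glue top',T(463,73,.088),S(452,222,.088),'tin',T(620,105,.028))
print('machine top corner S at z.3',[S(358,405,z) for z in(.2,.25,.3)],'T',[T(540,380,z) for z in(.2,.25,.3)])
E
```

```text
wedge top [array([ 0.5188, -0.1312,  0.033 ]), array([ 0.495 , -0.1524,  0.033 ]), array([ 0.5947, -0.2501,  0.008 ]), array([ 0.6167, -0.2312,  0.008 ])]
wedge scn [array([ 0.5116, -0.136 ,  0.033 ]), array([ 0.495 , -0.1562,  0.033 ]), array([ 0.5958, -0.2503,  0.008 ]), array([ 0.6155, -0.231 ,  0.008 ])]
wedge bottom S [ 0.4977 -0.1565  0.    ]
cone top T [0.5703 0.01   0.086 ] S [0.5696 0.0092 0.086 ]
lever [array([0.5877, 0.3584, 0.051 ]), array([0.5641, 0.3475, 0.051 ]), array([0.575 , 0.3083, 0.045 ]), array([0.6067, 0.3167, 0.045 ])]
lidT L [0.6772 0.2972 0.172 ] [0.5373 0.2439 0.172 ] R [0.7213 0.1666 0.172 ] [0.5917 0.1127 0.172 ] bot [0.5319 0.2285 0.17  ] [0.5761 0.1191 0.17  ] top [0.6934 0.2856 0.172 ] [0.7338 0.1866 0.172 ]
glue top [ 0.727  -0.0094  0.088 ] [ 0.7241 -0.0102  0.088 ] tin [ 0.712 -0.154  0.028]
machine top corner S at z.3 [array([ 0.4619, -0.0496,  0.2   ]), array([ 0.4328, -0.0622,  0.25  ]), array([ 0.4036, -0.0748,  0.3   ])] T [array([ 0.4599, -0.0556,  0.2   ]), array([ 0.4578, -0.0495,  0.25  ]), array([ 0.4557, -0.0435,  0.3   ])]
```

Every cross-check agrees: the wedge measures 139.8 mm and the two views match. I'll go above the wedge now, lifting first to clear the machine.

Emit:
jog_arm(rows=[[0,0,1,0,0,0],[0.3,-0.7,2,0,0,-0.3],[0.7,-1.6,2.5,0,0,-0.6],[1.1,-2.5,2.5,0,0,-0.9],[1.5,-3.4,2.5,0,0,-1.2],[1.9,-4.3,2.5,0,0,-1.5],[2.3,-5.2,2.5,0,0,-1.8],[2.7,-6.1,2.5,0,0,-2.1],[3.1,-7,2.5,0,0,-2.4],[3.5,-7.9,2.5,0,0,-2.7],[3.9,-8.8,2.5,0,0,-3],[4.3,-9.6,2.5,0,0,-3.6]], jaw=-0.2)

```text
clock: 1.1
tcp_pos: [0.3895, 0.1462, 0.3312]
orientation: [-0.0, 0.374, 0.927, -0.0]
wrist_force: [1.4, 0.7, -0.4]
finger_gap: 0.0516
grip_force: 0.0
```

Emit:
jog_arm(rows=[[0.4,-0.9,0,0,0,0],[0.8,-1.8,0,0,0,0],[1.2,-2.7,0,0,0,0],[1.6,-3.6,0,0,0,0],[2,-4.5,0,0,0,0],[2.4,-5.4,0,0,0,0],[2.8,-6.3,-0.4,0,0,0],[3.1,-7.1,-1.2,0,0,0],[3.4,-7.7,-2,0,0,0],[3.55,-7.9,-2.8,0,0,0],[3.55,-7.9,-3,0,0,0],[3.55,-7.9,-3,0,0,0]])

```text
clock: 2.1
tcp_pos: [0.5291, -0.167, 0.2075]
orientation: [-0.004, 0.374, 0.928, 0.0]
wrist_force: [-0.6, 0.7, 0.1]
finger_gap: 0.0514
grip_force: 0.0
```

```bash
python3 - <<'E'
from h import *
s=env.get_state();print(s['clock'],s['tcp_pos'],s['orientation'],s['joint_pos'].round(2),s['finger_gap'])
c=shot('wrist','w1');print(c['mtx'].round(1).tolist(),c['cam_to_world'].round(3).tolist())
E
```

```text
2.1 [ 0.52906871 -0.16704279  0.20750025] [-4.15020049e-03  3.73763814e-01  9.27514521e-01  4.47915597e-04] [-0.45  0.29 -0.05  1.24  0.    0.32] 0.05144619776639922
[[339.0, 0.0, 276.7], [0.0, 339.0, 210.9], [0.0, 0.0, 1.0]] [[0.693, -0.684, -0.228, 0.469], [0.721, 0.657, 0.221, -0.111], [-0.001, -0.318, 0.948, 0.351], [0.0, 0.0, 0.0, 1.0]]
```

View pics/w1.png

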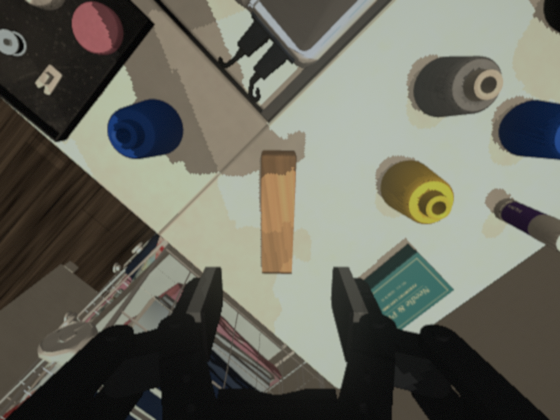

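The wrist view shows the wedge from its heel near (279,153) to its nose edge (262–292,272). It is almost aligned with the fingers. The grey cone is at (470,87).

```bash
python3 - <<'E'
from h import *
c=load('w1')
n1,n2=p2w(c,262.5,272.5,.008),p2w(c,292,272.5,.008);h1,h2=p2w(c,262,155,.033),p2w(c,296.5,155,.033)
n,h=(n1+n2)/2,(h1+h2)/2;d=(n-h)[:2];print(n,h,np.linalg.norm(d),np.linalg.norm(n1-n2),np.linalg.norm(h1-h2),np.degrees(np.arctan2(d[1],d[0])))
u=d/np.linalg.norm(d);print('grip',n[:2]-.103*u, h[:2]+.037*u)
print('cone top',p2w(c,486,83,.086))
E
```

```text
[ 0.60486985 -0.24159006  0.008     ] [ 0.50698328 -0.14495535  0.033     ] 0.1375501573040709 0.03353861809869535 0.032362936214837525 -44.631274147644575
grip [ 0.53157065 -0.16922827] [ 0.53331406 -0.17094939]
cone top [0.56741375 0.00621563 0.086     ]
```

Emit:
jog_arm(rows=[[0,0,-1,0,0,-0.1],[0.02,-0.04,-2,0,0,-0.1],[0.02,-0.04,-3,0,0,-0.1],[0.02,-0.04,-4,0,0,-0.1],[0.02,-0.04,-4.7,0,0,-0.1],[0.02,-0.04,-5.1,0,0,-0.1],[0.02,-0.04,-5.15,0,0,-0.1],[0.02,-0.04,-5.15,0,0,-0.1],[0.02,-0.04,-5.15,0,0,-0.1]])

```text
clock: 2.9
tcp_pos: [0.5343, -0.1695, 0.0081]
orientation: [0.002, 0.377, 0.926, -0.0]
wrist_force: [0.8, -0.9, 0.2]
finger_gap: 0.0513
grip_force: 0.0
```

Emit:
jog_arm(rows=[[0,0,0,0,0,0],[0,0,0,0,0,0],[0,0,0,0,0,0],[0,0,0,0,0,0],[0,0,0,0,0,0]], jaw=1, force=80)

```text
clock: 3.32
tcp_pos: [0.5344, -0.17, 0.0083]
orientation: [0.003, 0.378, 0.926, 0.0]
wrist_force: [0.3, 1.5, 7.4]
finger_gap: 0.0325
grip_force: 80.6
```

Emit:
jog_arm(rows=[[0,0,1,0,0,0],[0,0,2,0,0,0],[0,0,3,0,0,0],[0,0,4,0,0,-0.5],[0,0,5,0,0,-1],[0,0.2,6,0,0,-1.5],[0,0.8,6.8,0,0,-2],[0.1,1.8,7,0,0,-2.5],[0.1,2.8,7,0,0,-3],[0.2,3.8,7,0,0,-3.5],[0.2,4.8,7,0,0,-4],[0.3,5.8,7,0,0,-4]])

```text
clock: 4.32
tcp_pos: [0.5437, 0.0645, 0.2873]
orientation: [0.001, 0.563, 0.826, 0.001]
wrist_force: [0.7, -1.1, -1.2]
finger_gap: 0.0323
grip_force: 79.8
```

Emit:
jog_arm(rows=[[0,1,0,0,0,0],[0,2,0,0,0,0],[0.1,3,0,0,0,0],[0.2,4,0,0,0,0],[0.3,5,0,0,0,0],[0.4,6,0,0,0,0],[0.4,7,0,0,0,0],[0.4,7.7,-0.6,0,0,0],[0.4,8.1,-1.5,0,0,0],[0.4,8.1,-2.5,0,0,0],[0.4,8.1,-3,0,0,0],[0.4,8.1,-3,0,0,0]])

```text
clock: 5.32
tcp_pos: [0.5569, 0.3858, 0.1599]
orientation: [-0.002, 0.562, 0.827, -0.004]
wrist_force: [-0.4, 0.0, -1.1]
finger_gap: 0.0327
grip_force: 79.9
```

```bash
python3 - <<'E'
from h import *
s=env.get_state();print(s['clock'],s['tcp_pos'],s['orientation'],s['joint_pos'].round(2),s['finger_gap'],s['wrist_force'])
c=shot('wrist','w2');cv2.imwrite('pics/w2b.png',cv2.resize(c['pixels'][:,:,::-1],(800,600),interpolation=cv2.INTER_CUBIC))
shot('top','t2');shot('scene','s2')
E
```

```text
5.3167 [0.55689339 0.38580638 0.15993449] [-0.00219481  0.56176768  0.82728173 -0.00414733] [ 0.49  0.55  0.23  1.26 -0.    1.68] 0.0326743854802919 [-0.35269712  0.03680162 -1.1034174 ]
```

View pics/w2b.png

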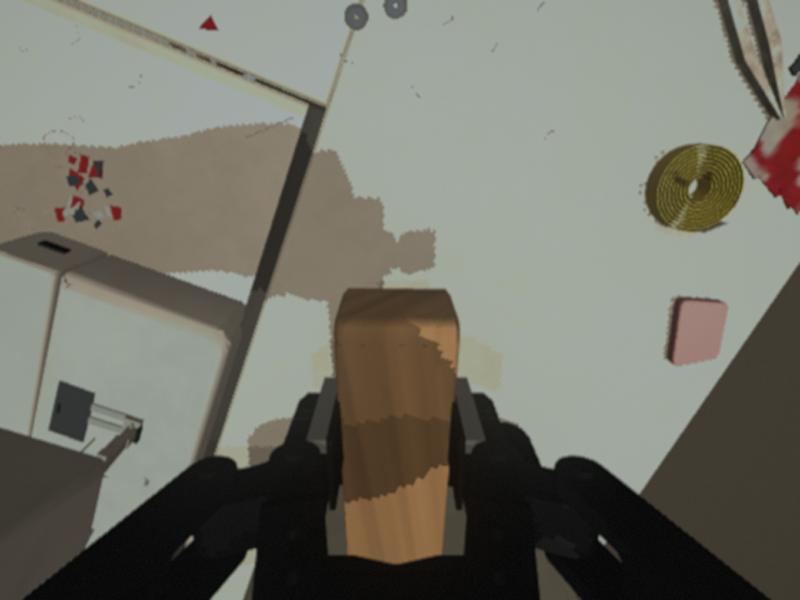

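The wedge is held straight between the fingers (335–460 px). The wrist view can't see the lever, so I'll rely on the bin fit, where the lid and the lever pad agree within 1.5 mm. I'll correct 5 mm sideways and come down to the lever.

Emit:
jog_arm(rows=[[0.12,0.05,-0.8,0,0,0],[0.12,0.05,-1.6,0,0,0],[0.12,0.05,-2.3,0,0,0],[0.12,0.05,-2.3,0,0,0],[0.12,0.05,-2.3,0,0,0],[0.12,0.05,-2.3,0,0,0]], force=110)

```text
clock: 5.97
tcp_pos: [0.5671, 0.3895, 0.077]
orientation: [0.001, 0.562, 0.827, 0.002]
wrist_force: [-0.1, 0.7, -0.1]
finger_gap: 0.0313
grip_force: 113.2
```

```bash
python3 - <<'E'
from h import *
s=env.get_state();print(s['clock'],s['tcp_pos'],s['orientation'],s['wrist_force'])
a=shot('scene','s3');b=shot('top','t3')
A=cv2.resize(b['pixels'][145:265,120:270,::-1],(800,640),interpolation=cv2.INTER_CUBIC)[:600]
bx=np.array([.372,-.928,0]);by=np.array([.928,.372,0]);o=np.array([.631,.2113,0])
for X,Y,Z in[(-.161,.022,.051),(-.161,-.022,.051),(-.105,.022,.04),(-.105,-.022,.04),(-.07,.09,.175),(-.07,-.09,.175),(.082,.09,.175),(.082,-.09,.175),(-.081,-.091,.055),(-.081,-.091,0),(.081,-.091,0)]:
    u,v=w2p(b,o+bx*X+by*Y+[0,0,Z]);cv2.circle(A,(int((u-120)*5.333),int((v-145)*5.333)),3,(0,0,255),-1)
cv2.imwrite('pics/t3c.png',A)
E
```

```text
5.9667 [0.56711746 0.38951523 0.07699739] [0.00118317 0.56237797 0.82687644 0.00223274] [-0.09595216  0.73412776 -0.13253746]
```

View pics/t3c.png

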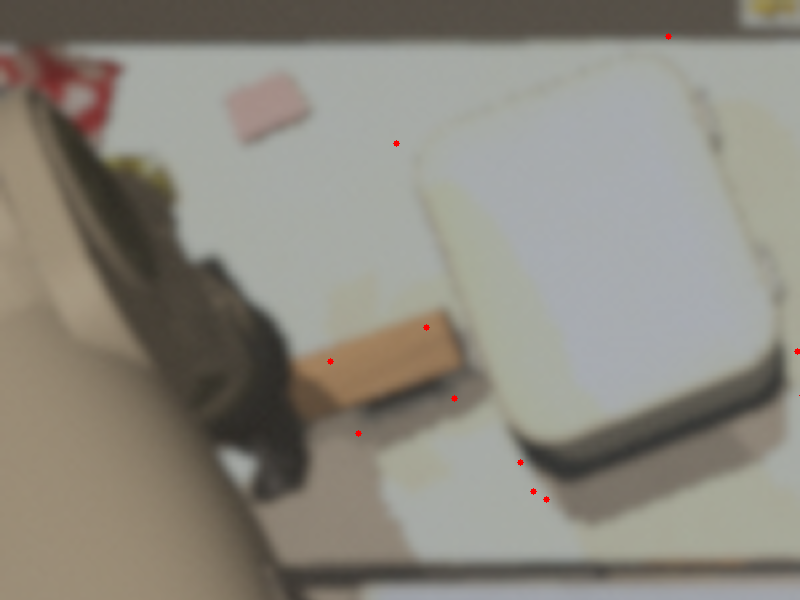

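The overlay matches the lid edges within a few pixels, so the bin fit holds. The wedge sits about 6 mm too far toward bin +y, so I'll correct that and settle.

Emit:
jog_arm(rows=[[-0.14,-0.06,-0.2,0,0,0],[-0.14,-0.06,-0.2,0,0,0],[-0.14,-0.06,-0.2,0,0,0],[-0.14,-0.06,-0.2,0,0,0]])

```text
clock: 6.4
tcp_pos: [0.5602, 0.3868, 0.0668]
orientation: [0.001, 0.562, 0.827, 0.001]
wrist_force: [0.2, -0.3, -1.2]
finger_gap: 0.0319
grip_force: 113.2
```

Emit:
jog_arm(rows=[[0,0,0,0,0,0],[0,0,0,0,0,0]])

```text
clock: 6.57
tcp_pos: [0.56, 0.3866, 0.066]
orientation: [0.0, 0.562, 0.827, 0.001]
wrist_force: [0.1, -1.0, -1.2]
finger_gap: 0.0315
grip_force: 113.2
```

Emit:
jog_arm(rows=[[0.03,0.01,-0.2,0,0,0],[0.03,0.01,-0.4,0,0,0],[0.03,0.01,-0.6,0,0,0],[0.03,0.01,-0.8,0,0,0],[0.03,0.01,-0.95,0,0,0],[0.03,0.01,-0.98,0,0,0],[0.03,0.01,-0.98,0,0,0],[0.03,0.01,-0.98,0,0,0],[0.03,0.01,-0.98,0,0,0],[0.03,0.01,-0.98,0,0,0]])

```text
clock: 7.4
tcp_pos: [0.5616, 0.3886, 0.0274]
orientation: [0.0, 0.562, 0.827, 0.002]
wrist_force: [-1.2, 3.2, 6.2]
finger_gap: 0.0316
grip_force: 114.3
```

```bash
python3 - <<'E'
from h import *
s=env.get_state();print(s['clock'],s['tcp_pos'],s['orientation'],s['wrist_force'],s['ft_torque'])
a=shot('scene','s4')
cv2.imwrite('pics/s4c.png',cv2.resize(a['pixels'][60:260,100:320,::-1],(660,600),interpolation=cv2.INTER_CUBIC))
E
```

```text
7.4 [0.56160685 0.38859582 0.0274148 ] [2.16571691e-04 5.61784497e-01 8.27281073e-01 2.03946224e-03] [-1.18092097  3.21266312  6.20670067] [ 0.33989744  0.14229151 -0.0448304 ]
```

View pics/s4c.png

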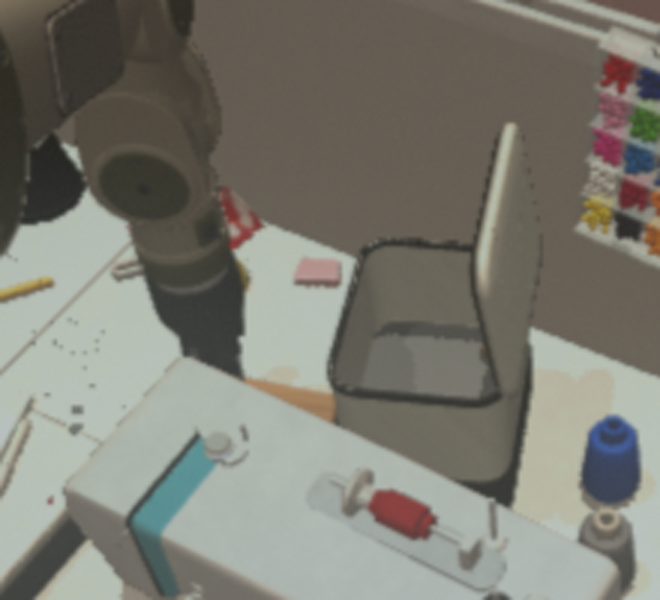

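The lid is wide open at (505,250). Next I push the wedge in along the bin's +x.

Emit:
jog_arm(rows=[[0.07,-0.19,0,0,0,0],[0.15,-0.37,0,0,0,0],[0.22,-0.56,0,0,0,0],[0.3,-0.74,0,0,0,0],[0.37,-0.93,0,0,0,0],[0.43,-1.07,0,0,0,0],[0.46,-1.16,0,0,0,0],[0.46,-1.16,0,0,0,0],[0.46,-1.16,0,0,0,0]])

```text
clock: 8.2
tcp_pos: [0.5808, 0.3415, 0.028]
orientation: [0.001, 0.562, 0.827, 0.002]
wrist_force: [-0.1, 2.0, 8.3]
finger_gap: 0.0313
grip_force: 114.4
```

Emit:
jog_arm(rows=[[0.03,-0.07,0,0,0,0],[0.06,-0.14,0,0,0,0],[0.09,-0.22,0,0,0,0],[0.11,-0.28,0,0,0,0],[0.11,-0.28,0,0,0,0],[0.11,-0.28,0,0,0,0]])

```text
clock: 8.7
tcp_pos: [0.585, 0.3312, 0.0281]
orientation: [0.0, 0.562, 0.827, 0.003]
wrist_force: [-1.3, 4.7, 9.3]
finger_gap: 0.0316
grip_force: 114.5
```

Emit:
jog_arm(rows=[[0.03,-0.07,0,0,0,0],[0.06,-0.14,0,0,0,0],[0.09,-0.22,0,0,0,0],[0.11,-0.28,0,0,0,0],[0.11,-0.28,0,0,0,0],[0.11,-0.28,0,0,0,0]])

```text
clock: 9.2
tcp_pos: [0.5857, 0.3281, 0.0276]
orientation: [-0.006, 0.559, 0.829, 0.007]
wrist_force: [-9.7, 29.3, 6.3]
finger_gap: 0.0317
grip_force: 113.9
```

It jams at about 31 N. I'll push a little harder, relax, then let go.

Emit:
jog_arm(rows=[[0.04,-0.09,0,0,0,0],[0.07,-0.18,0,0,0,0],[0.07,-0.18,0,0,0,0],[0,0,0,0,0,0],[-0.07,0.18,0,0,0,0],[-0.09,0.24,0,0,0,0],[-0.09,0.24,0,0,0,0]])

```text
clock: 9.78
tcp_pos: [0.5849, 0.3283, 0.0268]
orientation: [0.0, 0.562, 0.827, 0.001]
wrist_force: [0.3, 2.6, 6.1]
finger_gap: 0.0314
grip_force: 113.9
```

Emit:
jog_arm(rows=[[0,0,0,0,0,0],[0,0,0,0,0,0],[0,0,0,0,0,0],[0,0,0,0,0,0],[0,0,0,0,0,0],[0,0,0,0,0,0]], jaw=-0.3)

```text
clock: 10.28
tcp_pos: [0.5842, 0.3272, 0.0258]
orientation: [-0.0, 0.562, 0.827, -0.0]
wrist_force: [0.2, -0.7, 0.2]
finger_gap: 0.0553
grip_force: 0.0
```

```bash
python3 - <<'E'
from h import *
s=env.get_state();print(s['clock'],s['tcp_pos'],s['orientation'],s['wrist_force'],s['finger_gap'])
E
```

```text
10.2833 [0.58420296 0.3271827  0.02581916] [-1.60848648e-04  5.62440871e-01  8.26837476e-01 -1.71574118e-04] [ 0.2329609  -0.69718192  0.20079985] 0.05528259304355713
```

Let go with zero contact force. Next I rise and go round the open lid to the cone.

Emit:
jog_arm(rows=[[0,0,0.6,0,0,0],[0,0,1.6,0,0,0],[0,0,2.6,0,0,0],[0,0,3.6,0,0,0],[0,0,4.6,0,0,0],[0,0,5.6,0,0,0],[-0.3,-0.1,6.5,0,0,0],[-1,-0.4,7.2,0,0,0],[-1.9,-0.8,7.5,0,0,0],[-2.8,-1.3,7.5,0,0,0],[-3.2,-2.2,7.5,0,0,0],[-3.3,-3.2,7.5,0,0,0]], jaw=-0.5)

```text
clock: 11.28
tcp_pos: [0.449, 0.1997, 0.3272]
orientation: [0.0, 0.56, 0.828, 0.001]
wrist_force: [2.0, -0.5, -0.1]
finger_gap: 0.064
grip_force: 0.0
```

Emit:
jog_arm(rows=[[0,-1,0,0,0,0],[0.3,-2,0,0,0,0],[0.7,-2.9,0,0,0,0],[1.3,-3.7,0,0,0,0],[2,-4.3,-0.2,0,0,0],[2.6,-4.7,-0.8,0,0,0],[2.9,-4.75,-1.7,0,0,0],[2.9,-4.75,-2.7,0,0,0],[2.9,-4.75,-3.7,0,0,0],[2.9,-4.75,-4,0,0,0],[2.9,-4.75,-4,0,0,0],[2.9,-4.75,-4,0,0,0]])

```text
clock: 12.28
tcp_pos: [0.5678, 0.0095, 0.1658]
orientation: [-0.001, 0.562, 0.827, -0.0]
wrist_force: [-0.2, 0.1, 0.4]
finger_gap: 0.0641
grip_force: 0.0
```

```bash
python3 - <<'E'
from h import *
s=env.get_state();print(s['clock'],s['tcp_pos'],s['orientation'],s['wrist_force'],s['finger_gap'])
a=shot('scene','s5');w=shot('wrist','w5');q=load('s4')
d=np.abs(a['pixels'].astype(int)-q['pixels']).sum(2)
print('lid region diff',d[95:150,262:282].mean())
im=np.zeros((420,800,3),np.uint8);im[:,:560]=w['pixels'][:,:,::-1];im[:200,570:790]=a['pixels'][60:260,100:320,::-1];cv2.imwrite('pics/m5.png',im)
E
```

```text
12.2833 [0.56780399 0.00952882 0.16580015] [-6.89766148e-04  5.62287344e-01  8.26941581e-01 -2.96278109e-04] [-0.22414648  0.14051283  0.37179911] 0.06406383851691358
lid region diff 48.56727272727273
```

View pics/m5.png

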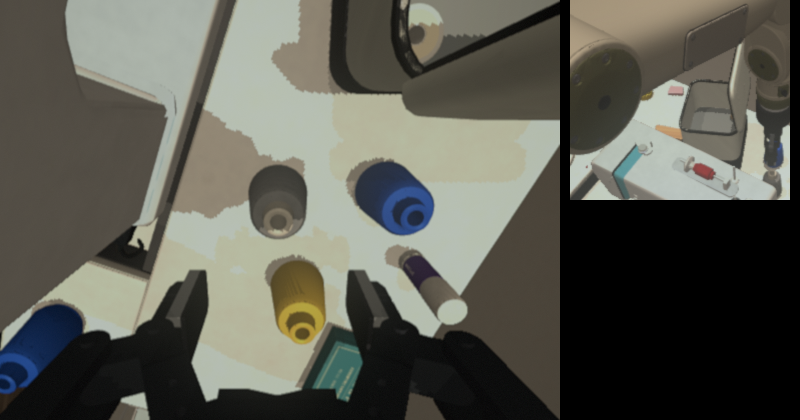

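The bin is open (inset 735,110) with the wedge in the slot (665,132). The grey cone's top is at (278,218), centred between the fingers. I'll check it by projection.

```bash
python3 - <<'E'
from h import *
c=load('w5');print('cone top',p2w(c,278,219,.086),'foot-edge',p2w(c,278,170,0.0),'tcp px',w2p(c,[.568,.0095,.166]),w2p(c,[.568,.0095,.03]),'yellow top',p2w(c,302,334,.086),'blue',p2w(c,413,216,.086))
E
```

```text
cone top [0.56882002 0.00921234 0.086     ] foot-edge [0.56315738 0.02485623 0.        ] tcp px [277.62895037 275.7137175 ] [276.85044365 195.73718988] yellow top [ 0.6228852  -0.07489299  0.086     ] blue [0.65638182 0.04620354 0.086     ]
```

Emit:
jog_arm(rows=[[0.02,0,-0.8,0,0,0],[0.02,0,-1.6,0,0,0],[0.02,0,-2.4,0,0,0],[0.02,0,-3,0,0,0],[0.02,0,-3.3,0,0,0],[0.02,0,-3.35,0,0,0],[0.02,0,-3.35,0,0,0],[0.02,0,-3.35,0,0,0]])

```text
clock: 13.05
tcp_pos: [0.571, 0.0094, 0.0343]
orientation: [0.002, 0.562, 0.827, 0.001]
wrist_force: [-0.4, 0.2, 0.4]
finger_gap: 0.0644
grip_force: 0.0
```

Emit:
jog_arm(rows=[[0,0,0,0,0,0],[0,0,0,0,0,0],[0,0,0,0,0,0],[0,0,0,0,0,0],[0,0,0,0,0,0]], jaw=1, force=50)

```text
clock: 13.47
tcp_pos: [0.5708, 0.0093, 0.0343]
orientation: [0.002, 0.562, 0.827, 0.001]
wrist_force: [-0.7, 0.4, 6.1]
finger_gap: 0.0441
grip_force: 50.8
```

Emit:
jog_arm(rows=[[0,0,0.8,0,0,0],[0,0,1.8,0,0,0],[0,0,2.8,0,0,0],[0,0,3.8,0,0,0],[-0.2,0,4.8,0,0,0],[-0.6,0.1,5.7,0,0,0],[-1.2,0.3,6.5,0,0,0],[-2,0.7,7,0,0,0],[-2.5,1.5,7,0,0,0],[-2.7,2.4,7,0,0,0],[-2.8,3.4,7,0,0,0],[-2.7,4.3,7,0,0,0]])

```text
clock: 14.47
tcp_pos: [0.4594, 0.1831, 0.3141]
orientation: [0.001, 0.562, 0.827, 0.001]
wrist_force: [1.3, -1.0, -0.4]
finger_gap: 0.0439
grip_force: 51.1
```

Emit:
jog_arm(rows=[[0.2,0.6,0,0,0,0],[0.8,0.9,0,0,0,0],[1.6,1,0,0,0,0],[2.4,1,0,0,0,0],[3.2,1,0,0,0,0],[3.8,1,0,0,0,0],[4.1,1.03,0,0,0,0],[4.1,1.03,0,0,0,0],[4.1,1.03,0,0,0,0],[4.1,1.03,-0.4,0,0,0],[4.1,1.03,-0.8,0,0,0],[4.1,1.03,-0.8,0,0,0]])

```text
clock: 15.47
tcp_pos: [0.6227, 0.2226, 0.278]
orientation: [-0.001, 0.562, 0.827, -0.002]
wrist_force: [0.2, -0.4, -1.6]
finger_gap: 0.0441
grip_force: 51.2
```

```bash
python3 - <<'E'
from h import *
s=env.get_state();print(s['clock'],s['tcp_pos'],s['orientation'],s['wrist_force'],s['finger_gap'])
w=shot('wrist','w6');bx=np.array([.372,-.928,0]);by=np.array([.928,.372,0]);o=np.array([.631,.2113,0])
im=w['pixels'][:,:,::-1].copy()
for X,Y,Z in[(-.067,.087,.162),(-.067,-.087,.162),(.079,.087,.162),(.079,-.087,.162),(-.012,0,.06)]:
    u,v=w2p(w,o+bx*X+by*Y+[0,0,Z]);print(u,v);cv2.circle(im,(int(u),int(v)),3,(0,0,255),-1)
cv2.imwrite('pics/m6.png',im)
E
```

```text
15.4667 [0.62268856 0.22261155 0.27796361] [-0.00147225  0.56201456  0.82712466 -0.00150364] [ 0.21986844 -0.39802841 -1.55591911] 0.04409765218215418
399.33686519429193 135.8134995798071
167.6665178816093 136.63523792139824
380.7147702866151 302.8473431343449
185.36310365190835 303.1152983458155
281.76789569351433 176.779516358837
```

View pics/m6.png

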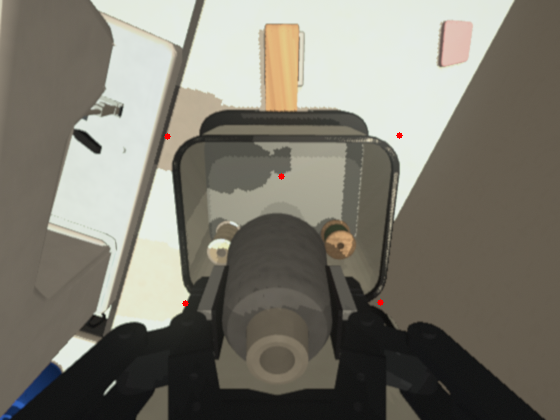

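The cone hangs inside the bin's opening: the rim runs 172–399 px, the spools are at (225,245) and (340,240), and the predicted rim matches. The wedge is still jammed at (282,65). I lower the cone.

Emit:
jog_arm(rows=[[0.08,0,-0.6,0,0,0],[0.1,0,-1.3,0,0,0],[0.1,0,-2,0,0,0],[0.1,0,-2.7,0,0,0],[0.1,0,-3.4,0,0,0],[0.1,0,-3.9,0,0,0],[0.1,0,-4.3,0,0,0],[0.1,0,-4.5,0,0,0],[0.1,0,-4.5,0,0,0],[0.1,0,-4.5,0,0,0]])

```text
clock: 16.35
tcp_pos: [0.6293, 0.2229, 0.1015]
orientation: [0.0, 0.562, 0.827, 0.0]
wrist_force: [0.9, 0.6, -0.4]
finger_gap: 0.0441
grip_force: 51.2
```

Emit:
jog_arm(rows=[[0,0,0,0,0,0],[0,0,0,0,0,0]])

```text
clock: 16.52
tcp_pos: [0.6302, 0.223, 0.1022]
orientation: [0.001, 0.562, 0.827, 0.001]
wrist_force: [0.1, -0.5, -0.7]
finger_gap: 0.0442
grip_force: 51.2
```

Still about 7 mm above the floor. I'll ease down until it touches.

Emit:
jog_arm(rows=[[-0.05,0,-0.06,0,0,0],[-0.05,0,-0.12,0,0,0],[-0.05,0,-0.17,0,0,0],[-0.05,0,-0.17,0,0,0],[-0.05,0,-0.17,0,0,0]])

```text
clock: 16.93
tcp_pos: [0.6271, 0.2228, 0.0944]
orientation: [0.0, 0.562, 0.827, 0.0]
wrist_force: [-1.7, 0.8, 5.9]
finger_gap: 0.0443
grip_force: 51.6
```

Emit:
jog_arm(rows=[[0,0,0,0,0,0],[0,0,0,0,0,0],[0,0,0,0,0,0],[0,0,0,0,0,0],[0,0,0,0,0,0]], jaw=-0.5)

```text
clock: 17.35
tcp_pos: [0.627, 0.2227, 0.093]
orientation: [-0.0, 0.562, 0.827, -0.0]
wrist_force: [-0.9, -0.1, 0.5]
finger_gap: 0.0642
grip_force: 0.0
```

Emit:
jog_arm(rows=[[0,0,0.3,0,0,0],[0,0,0.8,0,0,0],[0,0,1.5,0,0,0],[0,0,2.3,0,0,0],[0,0,3.1,0,0,0],[0,0,4,0,0,0],[0,0,4.6,0,0,0],[0,0,4.6,0,0,0],[0,0,4.6,0,0,0]])

```text
clock: 18.1
tcp_pos: [0.6281, 0.223, 0.2793]
orientation: [0.001, 0.562, 0.827, 0.002]
wrist_force: [-0.7, 1.0, -1.7]
finger_gap: 0.064
grip_force: 0.0
```

```bash
python3 - <<'E'
from h import *
s=env.get_state();print(s['clock'],s['tcp_pos'],s['wrist_force'],s['finger_gap'])
w=shot('wrist','w7');bx=np.array([.372,-.928,0]);by=np.array([.928,.372,0]);o=np.array([.631,.2113,0])
g=w['pixels'].astype(int);q=o-.012*bx
print('expected top px',w2p(w,q+[0,0,.146]),'foot',w2p(w,q+[0,0,.06]))
# wedge (orange) mask above the bin
hsv=cv2.cvtColor(w['pixels'],cv2.COLOR_RGB2HSV);m=cv2.inRange(hsv,(8,80,90),(22,255,255));m[140:]=0
n,l,st,ce=cv2.connectedComponentsWithStats(m);i=1+st[1:,4].argmax();print('wedge',st[i],ce[i])
ys,xs=np.where(l==i)
for r in(st[i,1]+8,st[i,1]+st[i,3]-6):
    xx=xs[ys==r];print(r,xx.min(),xx.max())
c=shot('scene','s7')
cv2.imwrite('pics/m7.png',w['pixels'][:,:,::-1])
E
```

```text
18.1 [0.62810783 0.22295727 0.27927031] [-0.65948585  1.01518825 -1.725192  ] 0.06403792393809464
expected top px [275.51734312 197.46407107] foot [275.37785783 174.73588692]
wedge [ 257   22   35   88 2911] [274.25042941  64.80796977]
30 257 291
104 259 289
```

View pics/m7.png

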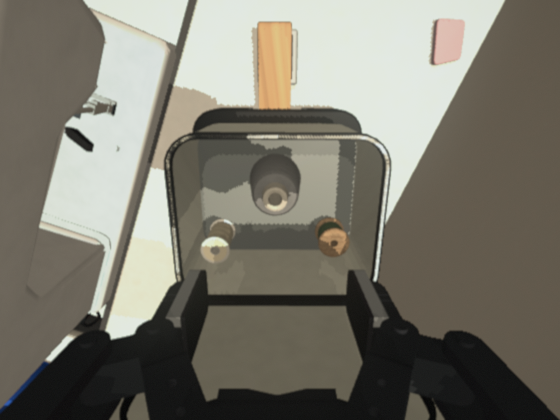

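The cone stands upright at (275,197), right where projected (275.5,197.5). The lid is still open and the wedge is in place at (274,65). I go back to the wedge's grip pose, with no more pictures to view.

Emit:
jog_arm(rows=[[-0.4,0.9,0,0,0,0],[-0.8,1.8,0,0,0,0],[-1.1,2.6,0,0,0,0],[-1.1,2.63,-0.6,0,0,0],[-1.1,2.63,-1.5,0,0,0],[-1.1,2.63,-2.5,0,0,0],[-1.1,2.63,-3.5,0,0,0],[-1.1,2.63,-4.4,0,0,0],[-1.1,2.63,-5.2,0,0,0],[-1.1,2.63,-5.6,0,0,0],[-1.1,2.63,-5.7,0,0,0],[-1.1,2.63,-5.7,0,0,0]])

```text
clock: 19.2
tcp_pos: [0.5806, 0.3269, 0.046]
orientation: [-0.002, 0.562, 0.827, -0.003]
wrist_force: [-0.1, -0.3, 0.3]
finger_gap: 0.0644
grip_force: 0.0
```

Emit:
jog_arm(rows=[[0,0,0,0,0,0],[0,0,0,0,0,0]])

```text
clock: 19.37
tcp_pos: [0.5841, 0.3284, 0.0509]
orientation: [0.001, 0.562, 0.827, 0.001]
wrist_force: [1.0, 0.5, 0.5]
finger_gap: 0.0645
grip_force: 0.0
```

Emit:
jog_arm(rows=[[0.02,0,-0.3,0,0,0],[0.02,0,-0.5,0,0,0],[0.02,0,-0.61,0,0,0],[0.02,0,-0.61,0,0,0],[0.02,0,-0.61,0,0,0]])

```text
clock: 19.78
tcp_pos: [0.5834, 0.3277, 0.0243]
orientation: [-0.0, 0.562, 0.827, -0.0]
wrist_force: [0.7, -0.1, -0.5]
finger_gap: 0.064
grip_force: 0.0
```

Emit:
jog_arm(rows=[[0,0,0,0,0,0],[0,0,0,0,0,0],[0,0,0,0,0,0],[0,0,0,0,0,0],[0,0,0,0,0,0]], jaw=1, force=110)

```text
clock: 20.2
tcp_pos: [0.5844, 0.3282, 0.0258]
orientation: [0.0, 0.562, 0.827, 0.001]
wrist_force: [0.4, 0.1, 4.9]
finger_gap: 0.0317
grip_force: 110.1
```

Gripped; now pull it out along the bin's −x.

Emit:
jog_arm(rows=[[-0.07,0.19,0,0,0,0],[-0.15,0.37,0,0,0,0],[-0.22,0.56,0,0,0,0],[-0.34,0.84,0,0,0,0],[-0.45,1.11,0,0,0,0],[-0.56,1.39,0,0,0,0],[-0.67,1.67,0,0,0,0],[-0.67,1.67,0,0,0,0],[-0.67,1.67,0,0,0,0]])

```text
clock: 20.95
tcp_pos: [0.5558, 0.3971, 0.0248]
orientation: [-0.001, 0.561, 0.828, 0.001]
wrist_force: [-2.2, 2.5, 4.4]
finger_gap: 0.0318
grip_force: 110.3
```

The nose is clear of the slot. I lift gently so the lever and lid follow.

Emit:
jog_arm(rows=[[0,0,0.1,0,0,0],[0,0,0.2,0,0,0],[0,0,0.3,0,0,0],[0,0,0.4,0,0,0],[-0.02,0.05,0.5,0,0,0],[-0.04,0.1,0.6,0,0,0],[-0.06,0.15,0.8,0,0,0],[-0.08,0.2,1,0,0,0],[-0.1,0.25,1.3,0,0,0],[-0.1,0.25,2,0,0,0],[-0.1,0.25,3,0,0,0],[-0.1,0.25,4,0,0,0]])

```text
clock: 21.95
tcp_pos: [0.5519, 0.4045, 0.1857]
orientation: [-0.001, 0.562, 0.827, -0.001]
wrist_force: [0.8, 0.3, -0.4]
finger_gap: 0.0315
grip_force: 109.8
```

Emit:
jog_arm(rows=[[0,0,0.8,0,0,0],[0,-0.1,1.7,0,0,0],[0,-0.6,2.4,0,0,0],[0,-1.5,2.8,0,0,0],[0,-2.4,3,0,0,0],[0,-3.4,3,0,0,0],[0,-4.4,3,0,0,0],[0,-5.4,3,0,0,0],[0,-6.4,3,0,0,0],[0,-7.4,3,0,0,0],[0,-8.4,3,0,0,0],[0,-9.4,3,0,0,1]])

```text
clock: 22.95
tcp_pos: [0.5526, 0.0272, 0.306]
orientation: [0.001, 0.518, 0.856, 0.0]
wrist_force: [-0.2, -0.1, -2.6]
finger_gap: 0.0317
grip_force: 109.7
```

```bash
python3 - <<'E'
from h import *
s=env.get_state();print(s['clock'],s['tcp_pos'],s['orientation'],s['wrist_force'],s['finger_gap'])
a=shot('top','t8');q=load('t0');p=load('t3')
d=np.abs(a['pixels'].astype(int)-q['pixels']).sum(2)
print('lid diff vs start',d[165:225,210:255].mean(),'t3 ref',np.abs(p['pixels'].astype(int)-q['pixels']).sum(2)[165:225,210:255].mean(),'lever',d[205:225,185:208].mean())
E
```

```text
22.95 [0.55257624 0.0272459  0.30598679] [5.65611166e-04 5.17649249e-01 8.55592639e-01 4.13774023e-04] [-0.23088156 -0.06046164 -2.55105877] 0.031655768101321924
lid diff vs start 1.7114814814814814 t3 ref 19.256296296296295 lever 2.097826086956522
```

The lid and lever match the starting picture (differences of 1.7 and 2.1), so the lid is shut and the lever is up. I put the wedge back on its original bare spot.

Emit:
jog_arm(rows=[[-0.1,-1,0,0,0,0.6],[-0.2,-2,0,0,0,1.2],[-0.3,-3,0,0,0,1.8],[-0.4,-4,-0.2,0,0,2.4],[-0.46,-4.8,-0.8,0,0,3],[-0.46,-4.93,-1.7,0,0,3],[-0.46,-4.93,-2.7,0,0,3],[-0.46,-4.93,-3.7,0,0,3],[-0.46,-4.93,-4.7,0,0,3],[-0.46,-4.93,-5.6,0,0,3],[-0.46,-4.93,-6.3,0,0,3],[-0.46,-4.93,-6.7,0,0,3]])

```text
clock: 24.0
tcp_pos: [0.5327, -0.1671, 0.0338]
orientation: [-0.002, 0.378, 0.926, 0.0]
wrist_force: [-0.7, -0.1, -0.0]
finger_gap: 0.0315
grip_force: 109.7
```

Emit:
jog_arm(rows=[[0,0,0,0,0,0],[0,0,0,0,0,0],[0,0,0,0,0,0]])

```text
clock: 24.25
tcp_pos: [0.536, -0.1688, 0.0386]
orientation: [0.001, 0.378, 0.926, -0.0]
wrist_force: [1.2, -0.0, -0.2]
finger_gap: 0.0319
grip_force: 109.7
```

Emit:
jog_arm(rows=[[0,0,-0.2,0,0,0],[0,0,-0.4,0,0,0],[0,0,-0.6,0,0,0],[0,0,-0.7,0,0,0],[0,0,-0.78,0,0,0],[0,0,-0.78,0,0,0],[0,0,-0.78,0,0,0]])

```text
clock: 24.83
tcp_pos: [0.5342, -0.1683, 0.0068]
orientation: [-0.0, 0.378, 0.926, 0.0]
wrist_force: [-4.1, 1.4, 10.8]
finger_gap: 0.0318
grip_force: 111.0
```

It's on the table, pressing about 11 N. Release and rise.

Emit:
jog_arm(rows=[[0,0,0.05,0,0,0],[0,0,0.05,0,0,0],[0,0,0.05,0,0,0],[0,0,0.05,0,0,0],[0,0,0.05,0,0,0]], jaw=-0.3)

```text
clock: 25.25
tcp_pos: [0.5346, -0.1685, 0.0075]
orientation: [-0.0, 0.378, 0.926, 0.0]
wrist_force: [0.6, 1.0, -0.4]
finger_gap: 0.0552
grip_force: 0.0
```

Emit:
jog_arm(rows=[[0,0,0.3,0,0,0],[0,0,0.9,0,0,0],[0,0,1.8,0,0,0],[0,0,2.8,0,0,0],[0,0,3.8,0,0,0],[0,0,4.8,0,0,0],[0,0,5,0,0,0],[0,0,5,0,0,0],[0,0,5,0,0,0]])

```text
clock: 26.0
tcp_pos: [0.5348, -0.1685, 0.2076]
orientation: [0.0, 0.378, 0.926, 0.0]
wrist_force: [0.1, 0.6, -0.4]
finger_gap: 0.0557
grip_force: 0.0
```

```bash
python3 - <<'E'
from h import *
s=env.get_state();print(s['clock'],s['tcp_pos'],s['wrist_force'],s['finger_gap'])
w=shot('wrist','w9');hsv=cv2.cvtColor(w['pixels'],cv2.COLOR_RGB2HSV);m=cv2.inRange(hsv,(8,80,60),(20,255,255));m[290:]=0
n,l,st,ce=cv2.connectedComponentsWithStats(m);i=1+st[1:,4].argmax();print(st[i])
cnt=cv2.findContours((l==i).astype(np.uint8),0,2)[0][0];print(cv2.minAreaRect(cnt))
r=st[i];h=p2w(w,r[0]+r[2]/2,r[1]+4,.033);nn=p2w(w,r[0]+r[2]/2,r[1]+r[3],.008);print(h,nn,np.linalg.norm((h-nn)[:2]))
b=shot('top','t9');q=load('t0');d=np.abs(b['pixels'].astype(int)-q['pixels']).sum(2)
print('lid',d[165:225,210:255].mean(),'lever',d[205:225,185:208].mean(),'glue',d[160:182,300:314].mean(),'tin',d[162:188,335:370].mean())
E
```

```text
26.0 [ 0.53484883 -0.16854963  0.2075768 ] [ 0.06734359  0.62001269 -0.41052402] 0.05567687660351
[ 259  143   35  123 4037]
((276.0, 204.0), (122.0, 34.0), 90.0)
[ 0.50723059 -0.14359635  0.033     ] [ 0.60544515 -0.23979917  0.008     ] 0.13748120816120274
lid 16.657037037037036 lever 13.719565217391304 glue 15.642857142857142 tin 15.250549450549451
```

The wedge lies flat in its old place. The picture difference is an even ~15 everywhere, which looks like a brightness change, so I'll check before handing in.

```bash
python3 - <<'E'
from h import *
b=load('t9');q=load('t0');d=b['pixels'].astype(int)-q['pixels']
for n,(r0,r1,c0,c1) in dict(lid=(165,225,210,255),lever=(205,225,185,208),glue=(160,182,300,314),tin=(162,188,335,370),table=(160,200,120,140)).items():
    x=d[r0:r1,c0:c1];print(n,x.mean((0,1)).round(1),x.std((0,1)).round(1))
E
```

```text
lid [-5.5 -5.6 -5.6] [0.7 0.7 0.8]
lever [-4.7 -4.6 -4.4] [1.3 1.2 1.3]
glue [-5.3 -5.2 -5.1] [0.9 0.9 0.9]
tin [-4.8 -5.3 -5.1] [1.  0.8 0.8]
table [-5.3 -4.9 -4.7] [0.8 1.3 1.3]
```

It is an even brightness shift, so nothing has moved. Handing in.

```bash
python3 -c "
from workcell import env
print(env.hand_in())"
```

```text
the job is handed in; nothing more can be done
None
```

The job is handed in, no verdict returned: cone upright in the bin, lid shut, wedge flat on the table, glue stick and tin not moved, about 26 s used; I viewed 11 pictures, one over the limit of 10.

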